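# Set the drying cabinet's door ajar on the middle hole of its stay

## Task

The trays in the small drying cabinet need a steady vent gap. Raise the steel stay that is pivoted on top of the door (it has a black knob), swing it and the door until the middle one of its five holes is over the fixed peg on the roof, and drop it on and press it fully home, so that the bar lies flat and holds the door at that gap. The peg plate is adjustable, so feel for the hole rather than forcing the bar down on the peg; then let go, and leave the cup, the beaker and the jar beside the cabinet where they stand.

Things in the scene. Friction and masses are not known exactly. Their poses are not given: they have to be found in the camera images.
- cabinet: White and clear drying cabinet on the worktop, 250 mm deep (x) and wide (y), roof top 170 mm up. Fixed. Origin: centre of its underside; x points from its door side to its back, y to its left, z up. The door's upright hinge axis is at x = -137, y = +121 mm in this frame.
- door (a joint): Hinge of the framed clear door at the front of the cabinet, rad: 0 is shut, growing as its free right-hand edge swings out towards -x of the cabinet; the hinge drags a little (0.2 N m) and the door stays where it is left.
- stay: Flat steel bar, 24 x 5 mm. Origin: its pivot on the door's top edge (mid-thickness), 200 mm from the hinge axis, 180.5 mm above the cabinet's underside; x runs along the bar to the knob. It swings freely over the roof and tilts up with a drag (1 N down, 2.5 N up at the knob), staying where left. Five 10 mm holes, 70, 100, 130, 160 and 190 mm from the pivot. Starts level, to the left of the peg.
- peg_screws (a point): Point at roof level midway between the two screws that clamp the peg's slotted steel plate, at x = -83, y = -75 mm of the cabinet, 170 mm up. The peg stands 4 to 28 mm behind this point (along the cabinet's x, differently each time; no offset in y) and does not shift. Peg: 8 mm thick, top 21 mm above the roof, 0.5 mm chamfer. The seated bar lies level, its underside 8 mm above the roof.
- stay_knob (a point): Centre (half-way up) of the black upright round knob at the free end of the stay, diameter 14 mm, 34 mm tall, fixed on the bar's top 225 mm from the pivot; this point is 19.5 mm above the bar's mid-thickness. A 17 mm collar 2 mm high is at its foot.
- stay_middle_hole (a point): Centre of the middle (third) hole of the stay, 130 mm from the pivot, at the bar's mid-thickness.
- sample_cup: Clear open sample cup with a few grains in it, 67 mm across, 68 mm high, standing on the worktop to the right of the cabinet near its front; origin at the centre of its underside. Bystander.
- beaker: Glass beaker, 60 mm across, 72 mm high, standing on the worktop to the right of the cabinet; origin at the centre of its underside. Bystander.
- white_jar: White jar with a white screw cap, 40 mm across, 48 mm high, standing on the worktop to the right of the cabinet near its back; origin at the centre of its underside. Bystander.

How it is judged (in metres and radians):
At the end, for the whole second after the job is handed in: The stay is released and at rest, its middle hole round the peg (hole centre within 15 mm fore and aft and 5 mm sideways of the middle of the peg's range) and fully down (hole centre under 184 mm above the cabinet's underside; home is 180.5 mm) (x of stay_middle_hole in the frame of cabinet between -0.082 and -0.052 m and y of stay_middle_hole in the frame of cabinet between -0.08 and -0.07 m and z of stay_middle_hole in the frame of cabinet below 0.184 m and linear speed of stay below 0.01 m/s); the robot touches nothing.
It fails at once if the stay is forced against the peg with more than 30 N (contact force between stay and cabinet above 30 N).
It fails at once if the clear sample cup is shifted by more than 15 mm or tipped (distance of sample_cup from where it was at the start of the episode above 0.015 m or angle between sample_cup's own z axis and vertical above 0.35 rad).
It fails at once if the glass beaker is shifted by more than 15 mm or tipped (distance of beaker from where it was at the start of the episode above 0.015 m or angle between beaker's own z axis and vertical above 0.35 rad).
It fails at once if the white jar is shifted by more than 15 mm or tipped (distance of white_jar from where it was at the start of the episode above 0.015 m or angle between white_jar's own z axis and vertical above 0.35 rad).
It also fails if it takes over 72 s, if anything falls off the work surface, if the arm or the gripper's body presses on something with over 40 N, if the wrist force passes 120 N, or if a joint passes its speed limit or range.

## Robot

A 6-joint arm with a two-finger parallel gripper is mounted at the origin on a cart in front of the work surface, level with it; the furniture and walls round the work are solid. World frame = base frame: x ahead of the robot, y to its left, z up, the work surface at z = 0. Lengths are in m, angles in degrees, forces in N, time in s.
With the tool pointing down it reaches from about 0.3 to 0.75 m from the base axis. Payload 8.5 kg.
Tool frame: the origin (TCP) lies midway between the tips of the shut fingers; the grasp point (between the pads) lies env.tcp_to_grasp behind it (env.tcp_to_grasp is the distance from the TCP to the grasp point, in m); z points along the fingers, y is the direction in which the jaws open and shut (so a half turn about z gives the same grasp; the last joint's range is limited). The gripper opens to 85 mm and grips with 20 to 120 N. Pads are 22 mm wide; open, the fingers measure 114 mm over their backs; the gripper's body (76 mm by 85 mm) begins 54 mm behind the grasp point. The pads swing forward as they close: fully open they stand 13 mm farther back than shut.
Start: joints at [62.607, 21.807, 74.336, -0, 83.858, -12.336], TCP at [0.143, 0.531, 0.231] pointing down, gripper open.
Joint ranges: [-178.18, 178.18], [-50.72, 133.34], [12.68, 142.11], [-81.47, 261.47], [9.98, 163.14], [-165.26, 165.26]. Speed limits (degrees/s): [136.94, 136.94, 180, 180, 180, 180].

## Interface

Orientations are given as a 3x3 rotation matrix whose columns are the frame's x, y, z axes.
In Python, from rig import readout, imaging, job, env gives the robot as it stands.
- The arm moves only by the tool move_arm, never from a script. Its argument "motion" is a list of rows, each a list of 3 entries, a list of its own where there are three numbers: the shift along the tool's x, y, z normalised to -1 to 1, where 1 is 0.02 m, then the turn, a rotation vector about the tool's x, y, z normalised to -1 to 1, where 1 is 120 degrees, then the gripper command: -1 is shut, 1 is fully open, values between are in proportion. In form: [[[tx, ty, tz], [rx, ry, rz], claw], ...]. A call has 1 to 12 rows; each row shifts and turns the pose as measured when the row begins, along the tool's axes as they then stand; what a row does not reach is not made up. A row lasts 1/12 s, in which the tool goes at most 41.7 mm and 7.16 degrees, less where a joint would pass 70% of its speed; a pose out of reach is approached as far as the arm can. A call with a number of a shift or a turn outside -1 to 1 is refused whole. A call with a gripper value outside its range is refused whole. The fingers move at their own pace and stop on an object; "squeeze" is the grip in N (left out, the last holds). Time passes only in rows, so rows that do not move let the fingers close. It gives the time, the measured TCP pose, the force and the opening at its end, in the units of the state.
- readout.observe(): the state, without advancing time (a new reading comes with each control period).
- imaging.get_image(name): name is "side" or "top"; returns a dict with "img" (400x640x3 uint8, blue, green, red), "fov_y" (degrees; the focal length in pixels is half the picture's height over the tangent of half this angle, whatever the lens; pixels are square), "cx", "cy" (the principal point, pixels), "eye" and "orientation" of the camera in the world. Camera axes: x right, y up, looking along -z (the intrinsics and any distortion apply to the point x, -y, -z); pixel columns grow to the right and rows downward; lengths in m; the calibration is good to about 2 mm. A picture is of the moment at which its call begins. There is no depth.
- job.close_job(): hands the job in, once; it reports no verdict.
The state is a dict: "time_s": time; "q": joint angles; "qvel": joint speeds; "joint_efforts": joint torques, N m; "position": TCP position; "tool_rot": TCP orientation; "ft_force": force on the tool from outside, world axes, zero at the start; "wrist_torque": the same for the moment, N m; "grip_width": finger opening in m.
Only numpy, scipy, OpenCV 4.12 (cv2) and the standard library are available. Lean on these libraries where they do the work, as an engineer would, in place of code of your own. Each camera call takes 0.05 s, during which the arm holds its last target.

## Working session

There is one attempt and no reset: what is moved stays moved. The work goes in short steps, Python scripts to look and compute and a tool call to move; the robot and the scene stay as the last step left them, time stands still between calls to the robot, and variables do not carry over. Pictures are saved under pics/ and viewed, and the job is handed in when it is done.

Besides the shell and the picture viewer there is one more tool, called as name(argument=value, ...) on one line, values as JSON. move_arm: Moves the arm, as the interface text tells. Its arguments: {"type":"object","properties":{"motion":{"type":"array","items":{"type":"array"}},"squeeze":{"type":"number"}},"required":["motion"]}

```bash
ls; mkdir -p pics; python3 - <<'E'
from rig import readout, imaging, job, env
import cv2,json
s=readout.observe();print(s);print(env.tcp_to_grasp)
for n in("side","top"):
    d=imaging.get_image(n);cv2.imwrite(f"pics/{n}0.png",d["img"]);print(n,{k:v for k,v in d.items() if k!="img"})
E
```

```text
pics
{'time_s': 0.0, 'q': array([ 6.26058002e+01,  2.18425019e+01,  7.43846878e+01,  1.29732167e-03,
        8.38578017e+01, -1.23375223e+01]), 'qvel': array([-0.08231188, -0.08398888,  0.09438028, -0.04892118, -0.05788234,
       -0.04509838]), 'joint_efforts': array([-3.50773671e-04, -4.48459375e+01, -2.31271988e+01, -1.68237348e-04,
        4.78648013e-03, -1.70756550e-05]), 'position': array([0.1427534 , 0.53085383, 0.230698  ]), 'tool_rot': array([[-9.65668575e-01,  2.59776270e-01, -7.02505413e-04],
       [ 2.59776998e-01,  9.65667750e-01, -1.30667755e-03],
       [ 3.38943002e-04, -1.44431219e-03, -9.99998900e-01]]), 'ft_force': array([-0.48179654,  0.75272336, -0.02140798]), 'wrist_torque': array([ 0.02951336, -0.08208413, -0.00982336]), 'grip_width': 0.08575627075091041}
0.0187
side {'fov_y': 50.78732015831653, 'cx': 325.3064117668827, 'cy': 191.9421158051771, 'eye': array([-0.23261355, -0.18890939,  0.69088388]), 'orientation': array([[-0.03594087,  0.63583468, -0.77098801],
       [-0.99921308, -0.03581594,  0.01704251],
       [-0.01677744,  0.77099382,  0.63662159]])}
top {'fov_y': 50.647439493662915, 'cx': 319.83348021918795, 'cy': 199.51395857996184, 'eye': array([-0.07145537, -0.10171105,  0.81220061]), 'orientation': array([[-0.16700391,  0.78859081, -0.5918059 ],
       [-0.98590762, -0.12760653,  0.1081792 ],
       [ 0.00979082,  0.6015323 ,  0.79878848]])}
```

View pics/side0.png

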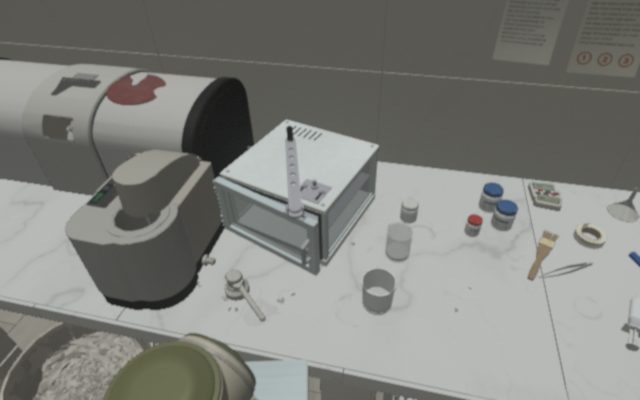

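View pics/top0.png

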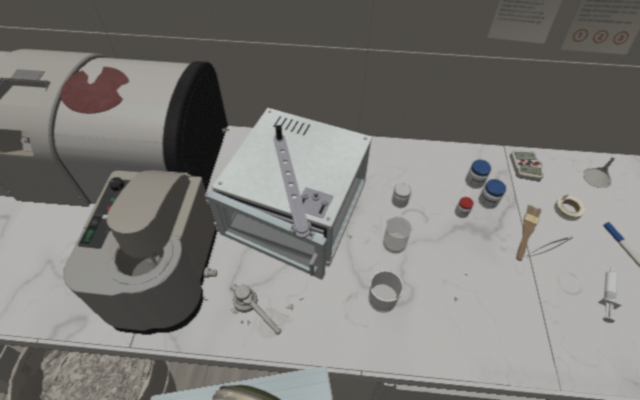

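```bash
cat > h.py <<'E'
import numpy as np,cv2
def ray(d,u,v):
    f=200/np.tan(np.radians(d["fov_y"])/2)
    r=np.array([(u-d["cx"])/f,-(v-d["cy"])/f,-1.]);r=d["orientation"]@r
    return np.array(d["eye"]),r/np.linalg.norm(r)
def plane(d,u,v,z):
    e,r=ray(d,u,v);return e+r*(z-e[2])/r[2]
def tri(a,pa,b,pb):
    e1,r1=ray(a,*pa);e2,r2=ray(b,*pb)
    t=np.linalg.lstsq(np.c_[r1,-r2],e2-e1,rcond=None)[0]
    p,q=e1+t[0]*r1,e2+t[1]*r2
    return (p+q)/2,np.linalg.norm(p-q)
def proj(d,p):
    f=200/np.tan(np.radians(d["fov_y"])/2)
    c=d["orientation"].T@(np.asarray(p)-d["eye"]);return d["cx"]+f*c[0]/-c[2],d["cy"]-f*c[1]/-c[2]
E
python3 - <<'E'
import cv2
a=cv2.imread("pics/side0.png")[110:280,200:400];cv2.imwrite("pics/sc.png",cv2.resize(a,None,fx=3.5,fy=3.5,interpolation=cv2.INTER_CUBIC))
a=cv2.imread("pics/top0.png")[100:270,200:400];cv2.imwrite("pics/tc.png",cv2.resize(a,None,fx=3.5,fy=3.5,interpolation=cv2.INTER_CUBIC))
E
```

```text
(no output)
```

View pics/sc.png

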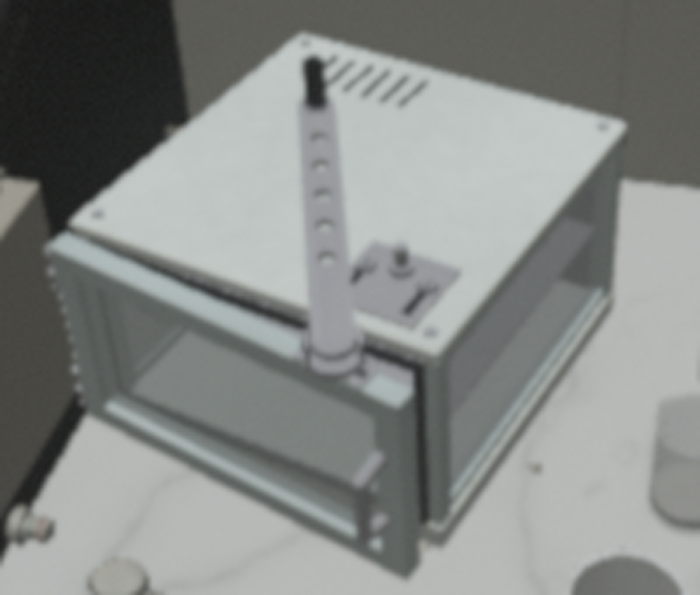

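View pics/tc.png

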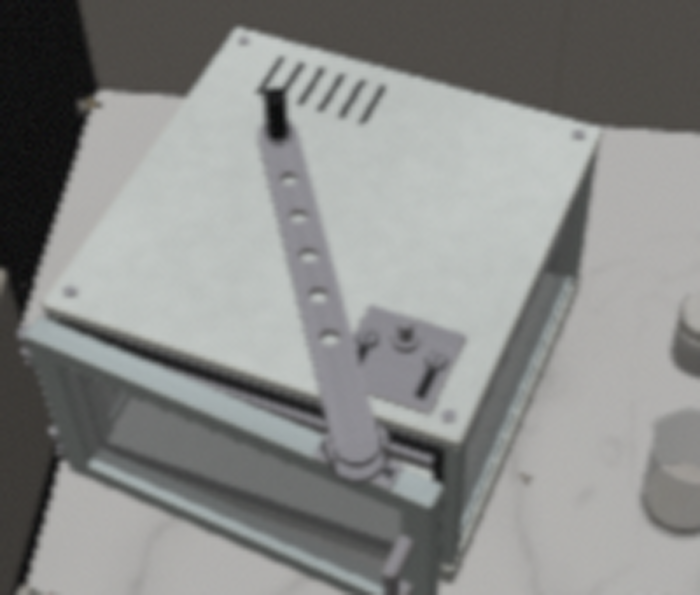

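```bash
cat > m1.py <<'E'
from rig import imaging
from h import *
S=imaging.get_image("side");T=imaging.get_image("top")
pts={'FL':((68,222),(45,308)),'BL':((303,33),(238,27)),'BR':((627,123),(600,128)),'FR':((438,355),(457,441)),
'knobtop':((314,60),(275,92)),'knobfoot':((316,104),(278,137)),'pivot':((331,352),(355,455)),'h1':((327,259),(330,339)),'h3':((322,193),(309,256)),'h5':((318,136),(289,180)),
'pegtop':((402,250),(406,328)),'pegbase':((401,267),(404,347)),'scrL':((366,268),(367,340)),'scrR':((424,291),(436,362)),'plFL':((345,290),(350,386)),'plBR':((460,268),(465,336))}
R={}
for k,(a,b) in pts.items():
    a=(a[0]/3.5+200-.36,a[1]/3.5+110-.36);b=(b[0]/3.5+200-.36,b[1]/3.5+100-.36)
    p,e=tri(S,a,T,b);R[k]=p
    print(k,p.round(4),round(e*1e3,1),plane(S,*a,.17)[:2].round(4),plane(T,*b,.17)[:2].round(4))
# cabinet fit at z=.17
import numpy as np
for d,i,off in((S,0,110),(T,1,100)):
    W=np.array([plane(d,pts[k][i][0]/3.5+199.64,pts[k][i][1]/3.5+off-.36,.17)[:2] for k in('FL','BL','BR','FR')])
    M=np.array([[-.125,.125],[.125,.125],[.125,-.125],[-.125,-.125]])
    c=W.mean(0);H=(W-c).T@M;U,s,V=np.linalg.svd(H);Q=U@V;print('c',c,'yaw',np.degrees(np.arctan2(Q[1,0],Q[0,0])),'scale',s.sum()/(M**2).sum(),'res mm',((W-c-M@Q.T)*1e3).round(1).tolist())
E
python3 m1.py
```

```text
FL [0.4562 0.0098 0.1816] 0.1 [0.4718 0.0144] [0.4659 0.0118]
BL [ 0.6779 -0.1163  0.1738] 2.2 [ 0.6855 -0.1168] [ 0.6817 -0.1154]
BR [ 0.5539 -0.3266  0.1714] 2.7 [ 0.5571 -0.3283] [ 0.5546 -0.3257]
FR [ 0.3446 -0.1988  0.168 ] 2.4 [ 0.343  -0.1999] [ 0.3427 -0.1974]
knobtop [ 0.5663 -0.1308  0.2181] 1.4 [ 0.6481 -0.1256] [ 0.6174 -0.1325]
knobfoot [ 0.5561 -0.1301  0.1922] 2.4 [ 0.5921 -0.1286] [ 0.5779 -0.13  ]
pivot [ 0.3361 -0.1438  0.1807] 1.4 [ 0.3484 -0.1435] [ 0.3427 -0.1439]
h1 [ 0.4078 -0.1406  0.1855] 1.1 [ 0.4278 -0.1396] [ 0.4194 -0.141 ]
h3 [ 0.463  -0.1366  0.1906] 1.5 [ 0.4922 -0.1351] [ 0.4803 -0.137 ]
h5 [ 0.5215 -0.1324  0.1912] 2.0 [ 0.5543 -0.131 ] [ 0.5412 -0.1325]
pegtop [ 0.4031 -0.1815  0.1932] 2.6 [ 0.4337 -0.1824] [ 0.4202 -0.1832]
pegbase [ 0.3961 -0.18    0.1866] 4.1 [ 0.4181 -0.1816] [ 0.4075 -0.18  ]
scrL [ 0.4129 -0.1613  0.1739] 1.7 [ 0.4183 -0.1618] [ 0.4155 -0.1608]
scrR [ 0.3915 -0.1944  0.1741] 0.9 [ 0.3961 -0.194 ] [ 0.3947 -0.1954]
plFL [ 0.3736 -0.1489  0.1898] 6.2 [ 0.3995 -0.1502] [ 0.3864 -0.1474]
plBR [ 0.4031 -0.2135  0.1793] 1.9 [ 0.4153 -0.2149] [ 0.4096 -0.2142]
c [ 0.51435793 -0.15766241] yaw -31.189897608062026 scale 0.9978392769785184 res mm [[-0.3, 0.4], [-0.5, -1.3], [0.6, 1.0], [0.3, -0.0]]
c [ 0.51122308 -0.1566832 ] yaw -30.846869367176158 scale 0.9866873385664392 res mm [[-2.1, -2.9], [-0.9, -1.9], [0.1, 2.4], [2.9, 2.5]]
```

```bash
cat > m2.py <<'E'
from rig import imaging
from h import *
S=imaging.get_image("side");T=imaging.get_image("top")
c=np.array([.5130,-.1573]);y=np.radians(-31.1);R=np.array([[np.cos(y),-np.sin(y)],[np.sin(y),np.cos(y)]])
def f(d,u,v,off,z): return (R.T@(plane(d,u/3.5+199.64,v/3.5+off-.36,z)[:2]-c)*1e3).round(1)
for k,a,b,z in(('pegtop',(402,247),(406,327),.191),('pegbase',(401,270),(404,349),.172),('scrL',(366,268),(367,340),.174),('scrR',(424,291),(436,362),.174),('h1',(327,259),(330,339),.183),('h3',(322,193),(309,256),.183),('h5',(318,136),(289,180),.183),('knobtop',(314,60),(275,92),.217),('pivot',(331,352),(355,455),.185)):
    print(k,f(S,*a,110,z),f(T,*b,100,z))
for n,a,b in(('disp top knob',(165,152),(180,176)),('disp left',(95,205),(90,230)),('drum top',(225,80),(205,63))):
    print(n,tri(S,a,T,b))
for n,a in(('cup',(378,305)),('beaker',(399,255)),('jar',(410,218))): print(n,plane(S,*a,0))
E
python3 m2.py
```

```text
pegtop [-75.5 -75.2] [-80.6 -75.9]
pegbase [-73.1 -72.5] [-81.3 -75. ]
scrL [-82.9 -55.5] [-84.5 -54.7]
scrR [-85.3 -94.3] [-84.4 -94.8]
h1 [-95.6 -38.4] [-97.5 -38.9]
h3 [-44.1  -2.2] [-48.4  -4.6]
h5 [ 5.7 32.5] [ 0.4 29.9]
knobtop [34.2 51. ] [32.3 51.1]
pivot [-161.7  -83. ] [-161.6  -80.7]
disp top knob (array([0.37930721, 0.05322522, 0.29709607]), np.float64(0.03506850696487761))
disp left (array([0.41624599, 0.24822404, 0.1460933 ]), np.float64(0.0151186424208878))
drum top (array([0.72243467, 0.01364588, 0.26551987]), np.float64(0.021546025199753904))
cup [ 0.25422772 -0.29708435  0.        ]
beaker [ 3.80106993e-01 -3.59542570e-01  1.11022302e-16]
jar [ 0.49520069 -0.40560376  0.        ]
```

```bash
python3 - <<'E'
import cv2
a=cv2.imread("pics/side0.png")[165:215,275:340];b=cv2.imread("pics/top0.png")[170:240,275:340]
cv2.imwrite("pics/sp.png",cv2.resize(a,None,fx=8,fy=8,interpolation=cv2.INTER_CUBIC));cv2.imwrite("pics/tp.png",cv2.resize(b,None,fx=8,fy=8,interpolation=cv2.INTER_CUBIC))
E
```

```text
(no output)
```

View pics/sp.png

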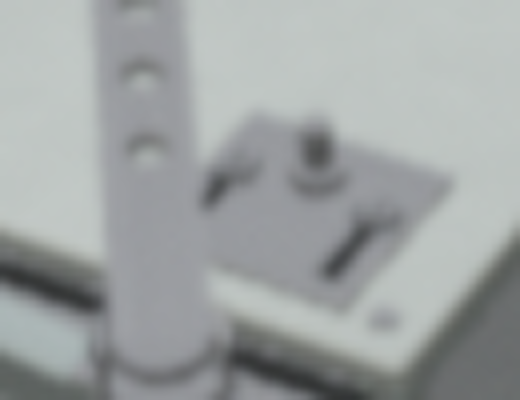

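View pics/tp.png

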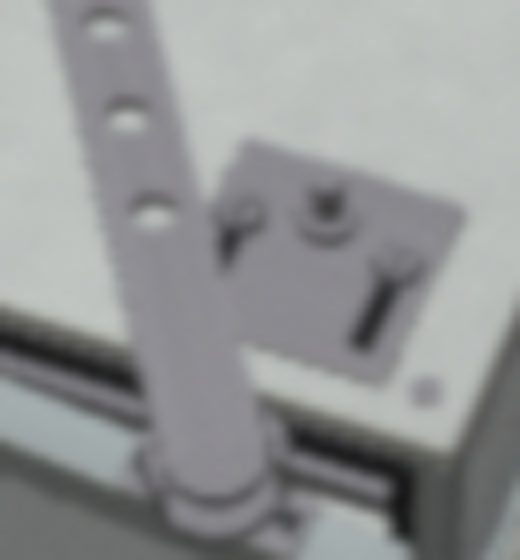

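move_arm(motion=[[[0,0,-1],[0,0,-0.053],1],[[0,0,-1],[0,0,-0.053],1],[[0,0,-1],[0,0,-0.053],1],[[0,0,-1],[0,0,0],1],[[0,0,-1],[0,0,0],1],[[0,0,-1],[0,0,0],1],[[0,0,-1],[0,0,0],1],[[0,0,-1],[0,0,0],1],[[0,0,-1],[0,0,0],1],[[0,0,-1],[0,0,0],1],[[0,0,-1],[0,0,0],1],[[0,0,-1],[0,0,0],1]], squeeze=20)

```text
time_s: 1.3
position: [0.1422, 0.5298, 0.4769]
tool_rot: [[-0.996, -0.087, -0.006], [-0.087, 0.996, -0.012], [0.007, -0.012, -1.0]]
ft_force: [0.0, -0.5, 0.2]
grip_width: 0.0853
```

move_arm(motion=[[[-0.5,-1,0],[0,0,0],1],[[-0.5,-1,0],[0,0,0],1],[[-0.5,-1,0],[0,0,0],1],[[-0.5,-1,0],[0,0,0],1],[[-0.5,-1,0],[0,0,0],1],[[-0.5,-1,0],[0,0,0],1],[[-0.5,-1,0],[0,0,0],1],[[-0.5,-1,0],[0,0,0],1],[[-0.5,-1,0],[0,0,0],1],[[-0.5,-1,0],[0,0,0],1],[[-0.5,-1,0],[0,0,0],1],[[-0.5,-1,0],[0,0,0],1]])

```text
time_s: 2.3
position: [0.2863, 0.2942, 0.4811]
tool_rot: [[-0.995, -0.095, -0.003], [-0.095, 0.995, -0.005], [0.003, -0.005, -1.0]]
ft_force: [-0.1, 0.5, -0.9]
grip_width: 0.0856
```

move_arm(motion=[[[-0.5,-1,0],[0,0,0],1],[[-0.5,-1,0],[0,0,0],1],[[-0.5,-1,0],[0,0,0],1],[[-0.5,-1,0],[0,0,0],1],[[-0.5,-1,0],[0,0,0],1],[[-0.5,-1,0],[0,0,0],1],[[-0.5,-1,0],[0,0,0],1],[[-0.5,-1,0],[0,0,0],1],[[-0.5,-1,0],[0,0,0],1],[[-0.5,-1,0],[0,0,0],1],[[-0.5,-1,0],[0,0,0],1],[[-0.5,-1,0],[0,0,0],1]])

```text
time_s: 3.3
position: [0.4323, 0.0536, 0.4827]
tool_rot: [[-0.996, -0.094, -0.001], [-0.094, 0.996, -0.005], [0.001, -0.005, -1.0]]
ft_force: [0.3, -0.1, 0.5]
grip_width: 0.0853
```

move_arm(motion=[[[-0.58,-0.97,0],[0,0,0],1],[[-0.58,-0.97,0],[0,0,0],1],[[-0.58,-0.97,0],[0,0,0],1],[[-0.58,-0.97,0],[0,0,0],1],[[-0.58,-0.97,0],[0,0,0],1],[[-0.58,-0.97,0],[0,0,0],1],[[-0.58,-0.97,0],[0,0,0],1],[[-0.58,-0.97,0],[0,0,0],1],[[-0.58,-0.97,0],[0,0,0],1],[[-0.58,-0.97,0.5],[0,0,0],1],[[0,0,1],[0,0,0],1],[[0,0,1],[0,0,0],1]])

```text
time_s: 4.3
position: [0.5733, -0.144, 0.4323]
tool_rot: [[-0.996, -0.089, 0.003], [-0.089, 0.996, -0.007], [-0.002, -0.007, -1.0]]
ft_force: [1.3, -0.5, 0.0]
grip_width: 0.0855
```

move_arm(motion=[[[0,0,1],[0,0,0],1],[[0,0,1],[0,0,0],1],[[0,0,1],[0,0,0],1],[[0,0,1],[0,0,0],1],[[0,0,1],[0,0,0],1],[[0,0,1],[0,0,0],1],[[0,0,0.5],[0,0,0],1],[[0,0,0],[0,0,0],1]])

```text
time_s: 4.97
position: [0.5718, -0.1452, 0.2899]
tool_rot: [[-0.996, -0.087, -0.006], [-0.087, 0.996, -0.003], [0.006, -0.002, -1.0]]
ft_force: [0.2, 0.4, -0.6]
grip_width: 0.085
```

move_arm(motion=[[[0.2,0.79,0],[0,0,0],1],[[0,0,1],[0,0,0],1],[[0,0,1],[0,0,0],1],[[0,0,0],[0,0,0],1]])

```text
time_s: 5.3
position: [0.5667, -0.1298, 0.2509]
tool_rot: [[-0.996, -0.087, -0.003], [-0.087, 0.996, -0.004], [0.004, -0.003, -1.0]]
ft_force: [-0.0, 0.4, -0.7]
grip_width: 0.0852
```

```bash
cat > look.py <<'E'
import sys;from rig import readout,imaging;import cv2
n=sys.argv[1];o=[]
for c in("side","top"):
    d=imaging.get_image(c);cv2.imwrite(f"pics/{c}{n}.png",d["img"]);y0=90
    o.append(cv2.resize(d["img"][y0:280,210:400],None,fx=2.1,fy=2.1,interpolation=cv2.INTER_CUBIC))
cv2.imwrite(f"pics/v{n}.png",cv2.hconcat(o));print(readout.observe()["position"])
E
python3 look.py 1
```

```text
[ 0.56773227 -0.13040948  0.25412198]
```

View pics/v1.png

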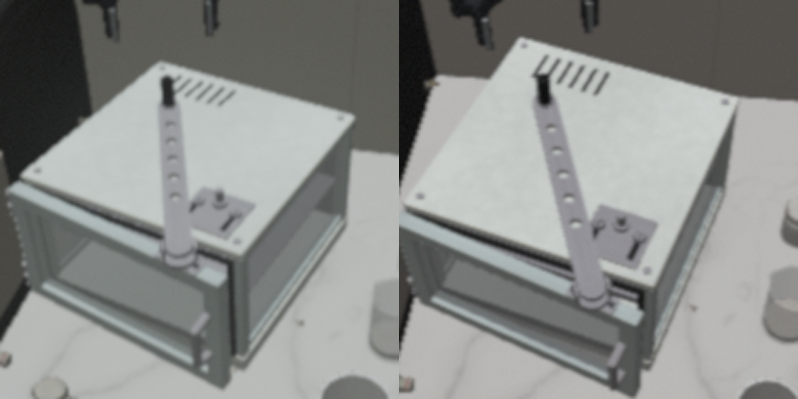

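move_arm(motion=[[[0,0,1],[0,0,0],1],[[0,0,1],[0,0,0],1],[[0,0,1],[0,0,0],1],[[0,0,0],[0,0,0],1]])

```text
time_s: 5.73
position: [0.5712, -0.1327, 0.2003]
tool_rot: [[-0.996, -0.086, 0.014], [-0.086, 0.996, -0.012], [-0.013, -0.013, -1.0]]
ft_force: [-0.3, -0.1, -0.5]
grip_width: 0.0855
```

```bash
python3 look.py 2
```

```text
[ 0.57249537 -0.13321632  0.20388946]
```

View pics/v2.png

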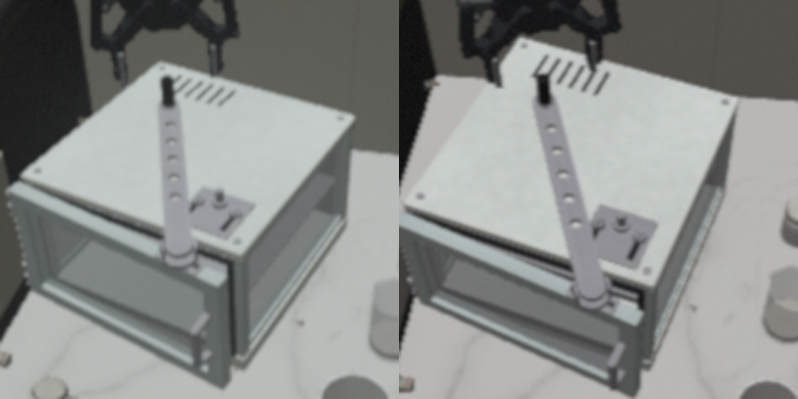

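```bash
python3 - <<'E'
from rig import readout,imaging
from h import *
s=readout.observe();print(s["position"],s["q"],s["qvel"],s["tool_rot"].round(3).tolist())
for n in("side","top"):
    d=imaging.get_image(n);f=lambda p:tuple(((np.array(proj(d,p))-[210,90])*2.1).round(0))
    y=s["tool_rot"][:,1];p=s["position"]
    for h in(0,.013): print(n,h,f(p+y*.043+[0,0,h]),f(p-y*.043+[0,0,h]),'knobtop',f([.5665,-.1298,.217]))
print(readout.observe()["position"])
E
```

```text
[ 0.57249537 -0.13321632  0.20388946] [ -24.50219383   26.1990602    71.78108451   -0.29078964   80.69375132
 -119.42022181] [ 0.17244873 -0.92072853 -0.96926743 -0.00656668 -0.14166452 -0.08756294] [[-0.996, -0.086, 0.019], [-0.087, 0.996, -0.014], [-0.018, -0.016, -1.0]]
side 0 (np.float64(128.0), np.float64(90.0)) (np.float64(210.0), np.float64(82.0)) knobtop (np.float64(165.0), np.float64(78.0))
side 0.013 (np.float64(127.0), np.float64(79.0)) (np.float64(210.0), np.float64(72.0)) knobtop (np.float64(165.0), np.float64(78.0))
top 0 (np.float64(103.0), np.float64(89.0)) (np.float64(189.0), np.float64(73.0)) knobtop (np.float64(143.0), np.float64(76.0))
top 0.013 (np.float64(102.0), np.float64(79.0)) (np.float64(189.0), np.float64(63.0)) knobtop (np.float64(143.0), np.float64(76.0))
[ 0.57259853 -0.1331704   0.20420789]
```

move_arm(motion=[[[0,0,0],[0,0,0],1]])

```text
time_s: 6.02
position: [0.573, -0.1334, 0.2056]
tool_rot: [[-0.996, -0.086, 0.022], [-0.087, 0.996, -0.015], [-0.02, -0.017, -1.0]]
ft_force: [0.5, 0.1, 0.9]
grip_width: 0.0858
```

move_arm(motion=[[[-0.25,0.15,0.4],[0,-0.009,0],1],[[0,0,0],[0,0,0],1],[[0,0,0],[0,0,0],1]])

```text
time_s: 6.27
position: [0.5791, -0.1306, 0.2014]
tool_rot: [[-0.995, -0.086, 0.046], [-0.087, 0.996, -0.016], [-0.045, -0.02, -0.999]]
ft_force: [-0.4, -0.2, -0.3]
grip_width: 0.0852
```

move_arm(motion=[[[0.6,0.1,0.3],[-0.008,0.022,0],1],[[0,0,0],[0,0,0],1],[[0,0,0],[0,0,0],1]])

```text
time_s: 6.52
position: [0.5676, -0.1302, 0.1973]
tool_rot: [[-0.996, -0.087, 0.001], [-0.087, 0.996, -0.005], [-0.0, -0.005, -1.0]]
ft_force: [0.2, 0.4, 0.0]
grip_width: 0.0856
```

move_arm(motion=[[[0.05,0.02,0.3],[0,0,0],1],[[0,0,0],[0,0,0],0],[[0,0,0],[0,0,0],-1],[[0,0,0],[0,0,0],-1],[[0,0,0],[0,0,0],-1],[[0,0,0],[0,0,0],-1],[[0,0,0],[0,0,0],-1],[[0,0,0],[0,0,0],-1]], squeeze=25)

```text
time_s: 7.18
position: [0.5676, -0.1302, 0.1924]
tool_rot: [[-0.996, -0.087, 0.005], [-0.087, 0.996, -0.007], [-0.005, -0.007, -1.0]]
ft_force: [-1.2, -0.0, -0.3]
grip_width: 0.0132
```

```bash
python3 look.py 3; python3 -c "
from rig import readout;s=readout.observe();print(s)"
```

```text
[ 0.56763436 -0.13021636  0.19235016]
{'time_s': 7.2833, 'q': array([ -24.45595137,   26.56303794,   73.1424721 ,   -0.23426903,
         79.84546225, -119.39649104]), 'qvel': array([-0.06526382, -0.00659804,  0.08839381,  0.08931666,  0.02608249,
       -0.0768611 ]), 'joint_efforts': array([-1.30729846e-02, -4.86173701e+01, -2.25881982e+01, -4.64667811e-02,
       -7.48219457e-02,  4.29097039e-03]), 'position': array([ 0.56763436, -0.13021636,  0.19235016]), 'tool_rot': array([[-0.99621038, -0.0868042 ,  0.00546886],
       [-0.08684107,  0.99619822, -0.00690862],
       [-0.00484837, -0.00735736, -0.99996118]]), 'ft_force': array([ 0.63258413,  0.076971  , -0.40025255]), 'wrist_torque': array([0.03416366, 0.0255907 , 0.05405677]), 'grip_width': 0.0128479433617663}
```

View pics/v3.png

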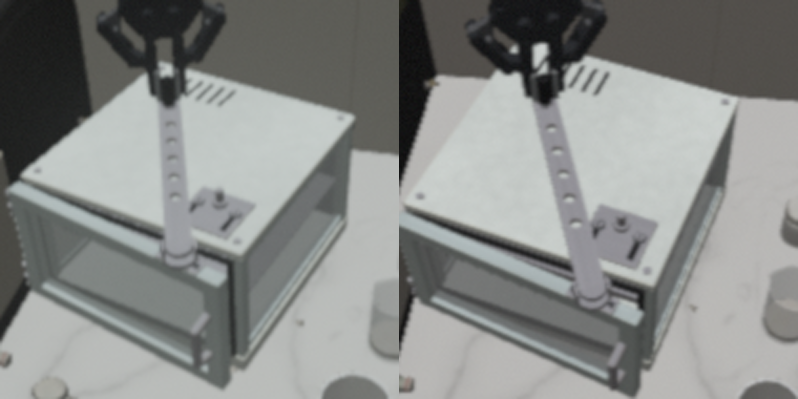

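```bash
cat > plan.py <<'E'
import sys;from rig import readout
import numpy as np
from scipy.spatial.transform import Rotation as Ro
C=np.array([.5130,-.1573]);Y=np.radians(-31.1);Rc=Ro.from_euler('z',Y)
OFF=np.array([.2255,0.,.0119])   # TCP in bar frame
def pivot(th): return np.array([-.137-.2*np.sin(th),.121-.2*np.cos(th),.1805])
def tcp(th,phi,al):
    Rb=Rc*Ro.from_euler('z',phi,degrees=True)*Ro.from_euler('y',-al)
    p=Rc.apply(pivot(th))+np.r_[C,0]+Rb.apply(OFF)
    Rt=Rb.as_matrix()@np.array([[-1,0,0],[0,1,0],[0,0,-1.]])
    return p,Rt
def est(p,al):  # TCP -> theta,phi by closest... solve with known alpha & phi from tool yaw free: given theta
    pass
if __name__=="__main__":
    th,phi,al=map(float,sys.argv[1:4]);n=int(sys.argv[4])
    s=readout.observe();p,R=s["position"],s["tool_rot"]
    P,RT=tcp(th,phi,al)
    d=R.T@(P-p);r=Ro.from_matrix(R.T@RT).as_rotvec(degrees=True)
    print("target",P.round(4),"d mm",(d*1e3).round(1),"rot",r.round(2),"cab knob",Rc.inv().apply(np.r_[p[:2]-C,0]).round(4))
    for i in range(n):
        # straight interpolation expressed in local frame at row i
        Ri=Ro.from_rotvec(r*i/n,degrees=True)
        print([(Ri.inv().apply(d/n)/.02).round(2).tolist(),(r/n/120).round(3).tolist()])
    print("force",s["ft_force"].round(1),"t",s["time_s"])
E
python3 plan.py .0786 35 0 1; python3 plan.py .0786 35 .17 4
```

```text
target [ 0.5667 -0.1302  0.1924] d mm [ 0.9  0.1 -0.1] rot [-0.42  0.28  1.08] cab knob [0.0328 0.0514 0.    ]
[[0.04, 0.0, -0.0], [-0.003, 0.002, 0.009]]
force [ 0.6  0.1 -0.4] t 7.2833
target [ 0.5615 -0.1306  0.2304] d mm [  6.   -0.1 -38.1] rot [-0.33 -9.46  1.11] cab knob [0.0328 0.0514 0.    ]
[[0.07, -0.0, -0.48], [-0.001, -0.02, 0.002]]
[[0.05, -0.0, -0.48], [-0.001, -0.02, 0.002]]
[[0.04, -0.0, -0.48], [-0.001, -0.02, 0.002]]
[[0.02, 0.0, -0.48], [-0.001, -0.02, 0.002]]
force [ 0.6  0.1 -0.4] t 7.2833
```

move_arm(motion=[[[0.05,0,-0.48],[0,-0.02,0],-1],[[0.05,0,-0.48],[0,-0.02,0],-1],[[0.04,0,-0.48],[0,-0.02,0],-1],[[0.02,0,-0.48],[0,-0.02,0],-1],[[0,0,0],[0,0,0],-1]])

```text
time_s: 7.7
position: [0.5619, -0.1301, 0.2297]
tool_rot: [[-0.981, -0.087, 0.176], [-0.087, 0.996, 0.01], [-0.176, -0.006, -0.984]]
ft_force: [0.9, -0.1, -0.6]
grip_width: 0.0129
```

```bash
sed -i 's/.2255,0/.2264,0/' plan.py; python3 plan.py .0786 35 .17 1;python3 plan.py .356 35 .17 6; python3 look.py 4
```

```text
target [ 0.5624 -0.1305  0.2305] d mm [-0.6 -0.4 -0.8] rot [-0.14  0.39  1.15] cab knob [0.0278 0.0485 0.    ]
[[-0.03, -0.02, -0.04], [-0.001, 0.003, 0.01]]
force [ 0.9 -0.1 -0.6] t 7.7
target [ 0.5223 -0.0924  0.2305] d mm [35.4 41.  -7.4] rot [-0.14  0.39  1.15] cab knob [0.0278 0.0485 0.    ]
[[0.3, 0.34, -0.06], [-0.0, 0.001, 0.002]]
[[0.3, 0.34, -0.06], [-0.0, 0.001, 0.002]]
[[0.3, 0.34, -0.06], [-0.0, 0.001, 0.002]]
[[0.3, 0.34, -0.06], [-0.0, 0.001, 0.002]]
[[0.3, 0.34, -0.06], [-0.0, 0.001, 0.002]]
[[0.3, 0.34, -0.06], [-0.0, 0.001, 0.002]]
force [ 0.9 -0.1 -0.6] t 7.7
[ 0.56222741 -0.13009518  0.22826535]
```

View pics/v4.png

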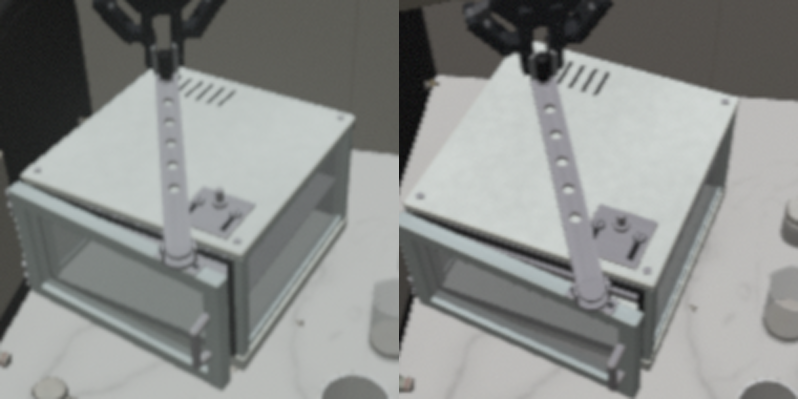

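```bash
python3 plan.py .356 6 .17 8
```

```text
target [ 0.5019 -0.2012  0.2305] d mm [ 65.  -65.6 -13.3] rot [ 4.86  0.25 29.72] cab knob [0.0281 0.0487 0.    ]
[[0.41, -0.41, -0.08], [0.005, 0.0, 0.031]]
[[0.38, -0.44, -0.08], [0.005, 0.0, 0.031]]
[[0.35, -0.46, -0.07], [0.005, 0.0, 0.031]]
[[0.32, -0.48, -0.07], [0.005, 0.0, 0.031]]
[[0.29, -0.5, -0.06], [0.005, 0.0, 0.031]]
[[0.25, -0.52, -0.06], [0.005, 0.0, 0.031]]
[[0.22, -0.54, -0.05], [0.005, 0.0, 0.031]]
[[0.18, -0.55, -0.05], [0.005, 0.0, 0.031]]
force [ 0.6 -0.1 -0.5] t 7.8
```

move_arm(motion=[[[0.41,-0.41,-0.09],[0.005,0,0.031],-1],[[0.38,-0.44,-0.09],[0.005,0,0.031],-1],[[0.35,-0.46,-0.08],[0.005,0,0.031],-1],[[0.32,-0.48,-0.08],[0.005,0,0.031],-1],[[0.29,-0.5,-0.07],[0.005,0,0.031],-1],[[0.25,-0.52,-0.07],[0.005,0,0.031],-1],[[0.22,-0.54,-0.06],[0.005,0,0.031],-1],[[0.18,-0.55,-0.06],[0.005,0,0.031],-1],[[0,0,0],[0,0,0],-1]])

```text
time_s: 8.55
position: [0.5022, -0.2042, 0.2274]
tool_rot: [[-0.885, 0.443, 0.144], [0.437, 0.896, -0.075], [-0.162, -0.003, -0.987]]
ft_force: [-2.1, -0.2, 0.5]
grip_width: 0.013
```

```bash
python3 look.py 5; python3 plan.py .356 6 .17 1;python3 plan.py .356 -3.75 .17 4
```

```text
[ 0.50287182 -0.20316899  0.22726873]
target [ 0.5019 -0.2012  0.2305] d mm [ 1.2  1.3 -3.5] rot [-0.28 -0.39 -0.9 ] cab knob [ 0.015  -0.0445  0.    ]
[[0.06, 0.07, -0.17], [-0.002, -0.003, -0.008]]
force [-1.  -0.5  0.2] t 8.65
target [ 0.4831 -0.2338  0.2305] d mm [  3.7 -36.2  -3.8] rot [ 1.34 -0.38  8.71] cab knob [ 0.015  -0.0445  0.    ]
[[0.05, -0.45, -0.05], [0.003, -0.001, 0.018]]
[[0.03, -0.45, -0.05], [0.003, -0.001, 0.018]]
[[0.01, -0.46, -0.04], [0.003, -0.001, 0.018]]
[[-0.01, -0.46, -0.04], [0.003, -0.001, 0.018]]
force [-1.  -0.5  0.2] t 8.65
```

View pics/v5.png

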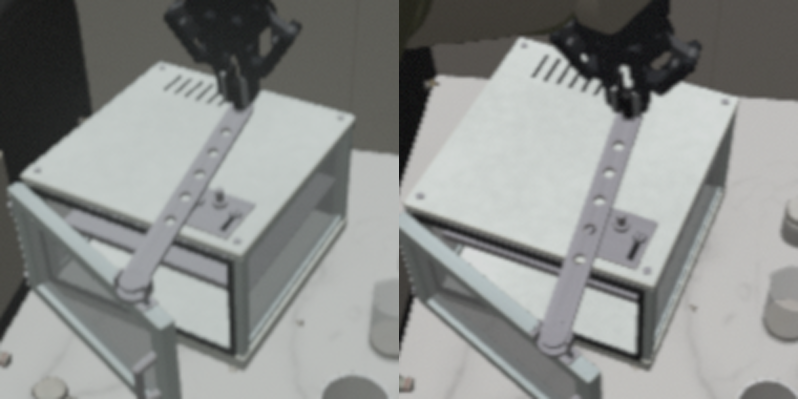

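move_arm(motion=[[[0.05,-0.45,-0.06],[0.003,-0.001,0.018],-1],[[0.03,-0.45,-0.06],[0.003,-0.001,0.018],-1],[[0.01,-0.46,-0.05],[0.003,-0.001,0.018],-1],[[0,-0.46,-0.05],[0.003,-0.001,0.018],-1],[[0,0,0],[0,0,0],-1],[[0,0,0],[0,0,0],-1]])

```text
time_s: 9.15
position: [0.4819, -0.2356, 0.2301]
tool_rot: [[-0.804, 0.579, 0.137], [0.571, 0.815, -0.099], [-0.169, -0.002, -0.986]]
ft_force: [0.6, -0.1, -2.2]
grip_width: 0.0127
```

```bash
python3 look.py 6; python3 plan.py .356 -3.75 .17 1; python3 - <<'E'
import cv2
a=cv2.imread("pics/side6.png")[165:245,255:345];b=cv2.imread("pics/top6.png")[150:230,265:355]
cv2.imwrite("pics/z6.png",cv2.hconcat([cv2.resize(x,None,fx=4.4,fy=4.4,interpolation=cv2.INTER_CUBIC) for x in(a,b)]))
E
```

```text
[ 0.48212484 -0.23529398  0.23012403]
target [ 0.4831 -0.2338  0.2305] d mm [-0.   1.8 -0.4] rot [-0.19 -0.02 -0.45] cab knob [ 0.0138 -0.0827  0.    ]
[[-0.0, 0.09, -0.02], [-0.002, -0.0, -0.004]]
force [-0.9 -1.1 -1.3] t 9.25
```

View pics/v6.png

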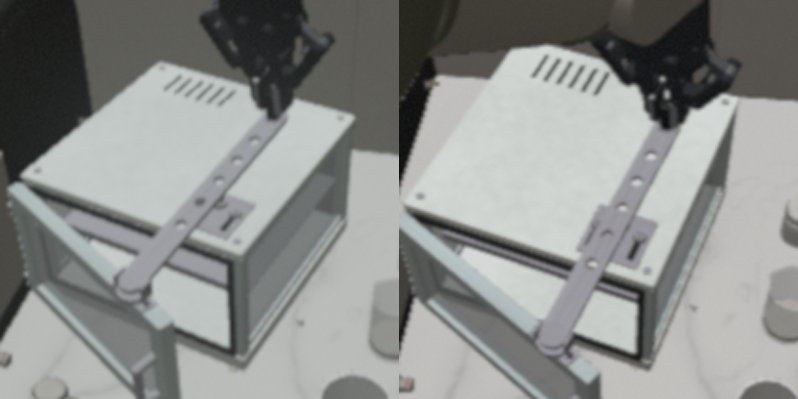

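View pics/z6.png

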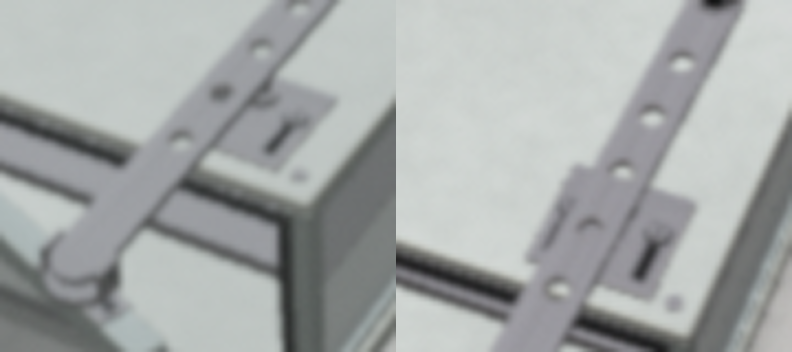

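```bash
cat > m3.py <<'E'
from h import *
from rig import imaging
from plan import Rc,C
S=imaging.get_image("side");T=imaging.get_image("top")
cab=lambda p:(Rc.inv().apply(np.r_[p[:2]-C,0])[:2]*1e3).round(1)
A={1:((182,140),(558,290)),2:((222,92),(592,224)),3:((262,48),(622,170)),4:((300,5),(652,116))}
for k,(a,b) in A.items():
    r=40+30*k;z=.1805+.0025+r/1e3*np.sin(.17)
    a=(a[0]/4.4+255-.4,a[1]/4.4+165-.4);b=((b[0]-396)/4.4+265-.4,b[1]/4.4+150-.4)
    p,e=tri(S,a,T,b);print(k,p.round(4),round(e*1e3,1),'cab tri',cab(p),'S',cab(plane(S,*a,z)),'T',cab(plane(T,*b,z)),z)
E
python3 m3.py
```

```text
1 [ 0.3546 -0.1476  0.1976] 1.6 cab tri [-140.6  -73.5] S [-137.2  -72.1] T [-139.7  -72.3] 0.19484276443468973
2 [ 0.3829 -0.1651  0.2   ] 0.2 cab tri [-107.4  -73.8] S [-107.4  -73.7] T [-107.2  -73.9] 0.1999182349066996
3 [ 0.4051 -0.1819  0.2054] 1.4 cab tri [-79.7 -76.8] S [-78.5 -76.8] T [-80.  -76.3] 0.20499370537870948
4 [ 0.4277 -0.1987  0.211 ] 2.2 cab tri [-51.7 -79.6] S [-49.4 -79.4] T [-51.9 -78.7] 0.21006917585071935
```

```bash
python3 plan.py .356 -3.75 .115 4
```

```text
target [ 0.4851 -0.2352  0.2183] d mm [-0.4  1.6 12.1] rot [-0.18  3.13 -0.42] cab knob [ 0.0138 -0.0825  0.    ]
[[-0.0, 0.02, 0.15], [-0.0, 0.007, -0.001]]
[[-0.01, 0.02, 0.15], [-0.0, 0.007, -0.001]]
[[-0.01, 0.02, 0.15], [-0.0, 0.007, -0.001]]
[[-0.01, 0.02, 0.15], [-0.0, 0.007, -0.001]]
force [ 0.6 -0.4 -2.7] t 9.35
```

move_arm(motion=[[[0,0.02,0.15],[0,0.007,-0.001],-1],[[-0.01,0.02,0.15],[0,0.007,-0.001],-1],[[-0.01,0.02,0.15],[0,0.007,-0.001],-1],[[-0.01,0.02,0.15],[0,0.007,-0.001],-1],[[0,0,0],[0,0,0],-1],[[0,0,0],[0,0,0],-1]])

```text
time_s: 9.85
position: [0.486, -0.2344, 0.2175]
tool_rot: [[-0.818, 0.568, 0.084], [0.565, 0.823, -0.062], [-0.105, -0.003, -0.995]]
ft_force: [-1.3, 0.2, -0.4]
grip_width: 0.0128
```

```bash
cat > z.py <<'E'
import sys;from rig import imaging,readout;import cv2,numpy as np
n=sys.argv[1];o=[]
for c,y,x in(("side",160,270),("top",155,280)):
    d=imaging.get_image(c);cv2.imwrite(f"pics/{c}{n}.png",d["img"])
    o.append(cv2.resize(d["img"][y:y+60,x:x+66],None,fx=6,fy=6,interpolation=cv2.INTER_CUBIC))
cv2.imwrite(f"pics/z{n}.png",cv2.hconcat(o))
E
python3 z.py 7;python3 plan.py .356 -3.75 .115 1;python3 plan.py .356 -3.75 .08 4
```

```text
target [ 0.4851 -0.2352  0.2183] d mm [ 0.1 -1.1 -0.6] rot [-0.17 -0.55  0.22] cab knob [ 0.0166 -0.08    0.    ]
[[0.01, -0.05, -0.03], [-0.001, -0.005, 0.002]]
force [-0.8  0.1 -0.4] t 9.95
target [ 0.4861 -0.2359  0.2105] d mm [-0.2 -1.1  7.3] rot [-0.17  1.46  0.22] cab knob [ 0.0166 -0.08    0.    ]
[[-0.0, -0.01, 0.09], [-0.0, 0.003, 0.0]]
[[-0.0, -0.01, 0.09], [-0.0, 0.003, 0.0]]
[[-0.0, -0.01, 0.09], [-0.0, 0.003, 0.0]]
[[-0.0, -0.01, 0.09], [-0.0, 0.003, 0.0]]
force [-0.8  0.1 -0.4] t 9.95
```

View pics/z7.png

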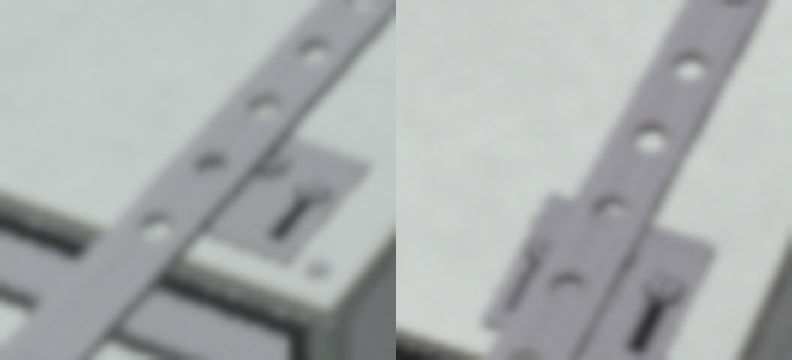

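move_arm(motion=[[[0,-0.02,0.09],[0,0.003,0],-1],[[0,-0.02,0.09],[0,0.003,0],-1],[[0,0,0],[0,0,0],-1]])

```text
time_s: 10.2
position: [0.486, -0.2353, 0.2144]
tool_rot: [[-0.819, 0.569, 0.075], [0.566, 0.823, -0.055], [-0.093, -0.003, -0.996]]
ft_force: [-0.9, 0.1, 0.4]
grip_width: 0.0129
```

move_arm(motion=[[[0,0,0.07],[0,0.003,0],-1],[[0,0,0.07],[0,0.003,0],-1],[[0,0,0],[0,0,0],-1]])

```text
time_s: 10.45
position: [0.4863, -0.2356, 0.2115]
tool_rot: [[-0.82, 0.569, 0.064], [0.567, 0.823, -0.048], [-0.08, -0.003, -0.997]]
ft_force: [-0.8, -0.6, 0.3]
grip_width: 0.0126
```

move_arm(motion=[[[0,0,0.07],[0,0.003,0],-1],[[0,0,0.07],[0,0.003,0],-1],[[0,0,0],[0,0,0],-1]])

```text
time_s: 10.7
position: [0.4866, -0.2358, 0.2085]
tool_rot: [[-0.821, 0.569, 0.053], [0.567, 0.822, -0.04], [-0.067, -0.003, -0.998]]
ft_force: [-0.9, -0.3, -0.3]
grip_width: 0.0129
```

```bash
python3 z.py 8; python3 plan.py .356 -3.75 .06 1
```

```text
target [ 0.4866 -0.2362  0.206 ] d mm [-0.  -0.3  2.7] rot [-0.16  0.42  0.2 ] cab knob [ 0.0179 -0.0809  0.    ]
[[-0.0, -0.01, 0.14], [-0.001, 0.003, 0.002]]
force [-0.5 -0.4  0.1] t 10.8
```

View pics/z8.png

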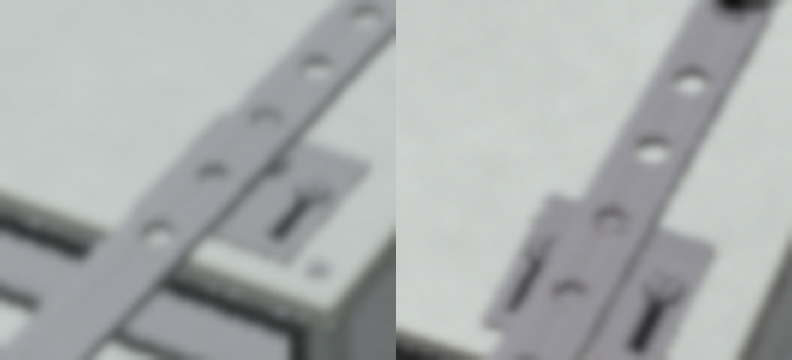

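move_arm(motion=[[[0,0,0.06],[0,0.003,0],-1],[[0,0,0.06],[0,0.003,0],-1],[[0,0,0],[0,0,0],-1]])

```text
time_s: 11.05
position: [0.4868, -0.2359, 0.2063]
tool_rot: [[-0.821, 0.569, 0.043], [0.568, 0.823, -0.033], [-0.054, -0.003, -0.999]]
ft_force: [-0.8, 0.2, 0.1]
grip_width: 0.0129
```

move_arm(motion=[[[-0.01,0,0.08],[0,0.003,0],-1],[[-0.01,0,0.08],[0,0.003,0],-1],[[0,0,0],[0,0,0],-1]])

```text
time_s: 11.3
position: [0.4871, -0.2362, 0.2026]
tool_rot: [[-0.822, 0.569, 0.031], [0.568, 0.823, -0.025], [-0.04, -0.003, -0.999]]
ft_force: [0.4, -0.6, 0.3]
grip_width: 0.0129
```

```bash
python3 look.py 9; python3 z.py 9; python3 plan.py .356 -3.75 .05 1
```

```text
[ 0.48710087 -0.23615608  0.20288784]
target [ 0.4868 -0.2363  0.2037] d mm [ 0.1 -0.4 -0.7] rot [-0.16 -0.54  0.2 ] cab knob [ 0.0185 -0.0809  0.    ]
[[0.01, -0.02, -0.03], [-0.001, -0.005, 0.002]]
force [-0.1  0.7 -0.4] t 11.5
```

View pics/z9.png

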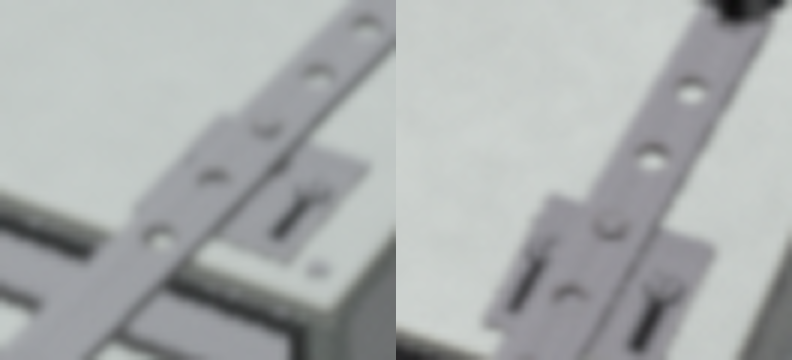

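View pics/v9.png

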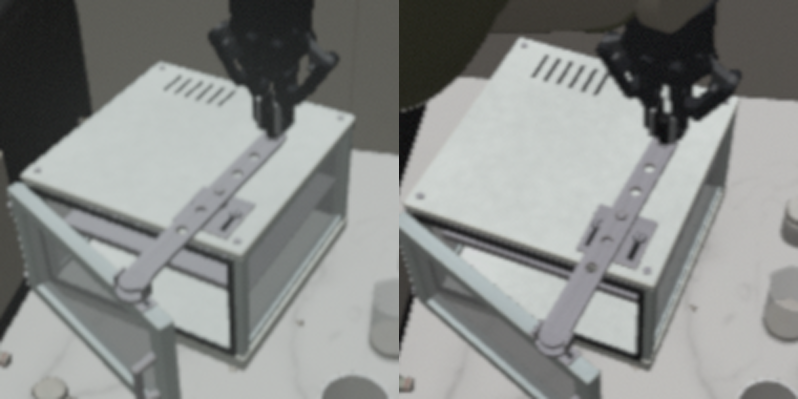

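The middle hole now shows the peg's top in it (side crop (265,127), top crop (611,228)), with no contact force: it has gone over the peg. I'll lower gently.

move_arm(motion=[[[0,0,0.08],[0,0.004,0],-1],[[0,0,0.08],[0,0.004,0],-1],[[0,0,0.05],[0,0.003,0],-1],[[0,0,0],[0,0,0],-1]])

```text
time_s: 11.83
position: [0.4873, -0.2363, 0.1987]
tool_rot: [[-0.822, 0.569, 0.012], [0.569, 0.823, -0.012], [-0.016, -0.003, -1.0]]
ft_force: [-1.0, 0.1, -0.5]
grip_width: 0.013
```

move_arm(motion=[[[0,0,0.07],[0,0.003,0],-1],[[0,0,0.07],[0,0.003,0],-1],[[0,0,0.05],[0,0.002,0],-1],[[0,0,0],[0,0,0],-1]])

```text
time_s: 12.17
position: [0.4876, -0.2365, 0.1944]
tool_rot: [[-0.823, 0.569, -0.003], [0.569, 0.823, -0.001], [0.002, -0.003, -1.0]]
ft_force: [-0.5, 0.2, 0.8]
grip_width: 0.0128
```

move_arm(motion=[[[0,0,0.05],[0,0,0],-1],[[0,0,0.05],[0,0,0],-1],[[0,0,0],[0,0,0],-1]])

```text
time_s: 12.42
position: [0.4877, -0.2367, 0.1923]
tool_rot: [[-0.823, 0.569, -0.003], [0.569, 0.823, -0.001], [0.002, -0.003, -1.0]]
ft_force: [-0.4, -1.2, 0.6]
grip_width: 0.013
```

move_arm(motion=[[[0,0,0.05],[0,0,0],-1],[[0,0,0],[0,0,0],-1]])

```text
time_s: 12.58
position: [0.4877, -0.2367, 0.1913]
tool_rot: [[-0.822, 0.569, -0.003], [0.569, 0.822, -0.002], [0.001, -0.003, -1.0]]
ft_force: [0.1, 0.1, 0.5]
grip_width: 0.013
```

move_arm(motion=[[[0,0,0.05],[0,0,0],-1],[[0,0,0.03],[0,0,0],-1]])

```text
time_s: 12.75
position: [0.4878, -0.2367, 0.19]
tool_rot: [[-0.822, 0.569, -0.002], [0.569, 0.822, -0.002], [0.001, -0.003, -1.0]]
ft_force: [-0.1, -0.6, 2.0]
grip_width: 0.013
```

move_arm(motion=[[[0,0,0.05],[0,0,0],-1],[[0,0,0.03],[0,0,0],-1]])

```text
time_s: 12.92
position: [0.4879, -0.2369, 0.1886]
tool_rot: [[-0.822, 0.569, -0.002], [0.569, 0.822, -0.003], [-0.0, -0.003, -1.0]]
ft_force: [1.5, -0.5, 2.8]
grip_width: 0.0128
```

```bash
python3 look.py 10; python3 z.py 10; python3 plan.py .356 -3.75 0 1
```

```text
[ 0.48793217 -0.23687631  0.18862247]
target [ 0.4875 -0.2368  0.1924] d mm [ 0.4 -0.2 -3.8] rot [-0.18  0.    0.18] cab knob [ 0.0196 -0.0811  0.    ]
[[0.02, -0.01, -0.19], [-0.001, 0.0, 0.002]]
force [ 0.3 -0.4  2.6] t 13.1167
```

View pics/z10.png

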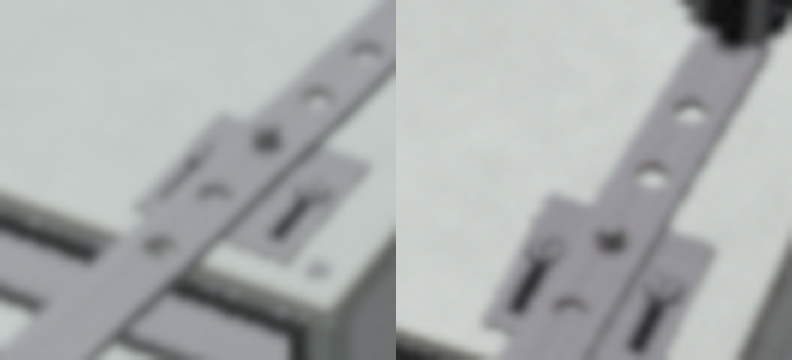

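```bash
cat > m4.py <<'E'
from h import *
from rig import imaging
from plan import Rc,C
S=imaging.get_image("side");T=imaging.get_image("top")
cab=lambda p:(Rc.inv().apply(np.r_[p[:2]-C,0])[:2]*1e3).round(1)
A={2:((215,190),(568,303)),3:((266,141),(611,238)),4:((317,97),(652,173)),5:((368,47),(690,112))}
for k,(a,b) in A.items():
    z=.183
    a=(a[0]/6+270-.4,a[1]/6+160-.4);b=((b[0]-396)/6+280-.4,b[1]/6+155-.4)
    p,e=tri(S,a,T,b);print(k,p.round(4),round(e*1e3,1),'S',cab(plane(S,*a,z)),'T',cab(plane(T,*b,z)))
E
python3 m4.py
```

```text
2 [ 0.3851 -0.1643  0.1839] 1.4 S [-104.3  -71.8] T [-106.   -71.4]
3 [ 0.4057 -0.1809  0.1866] 1.2 S [-75.2 -73.5] T [-77.6 -74.3]
4 [ 0.4312 -0.1982  0.1843] 0.9 S [-47.  -76.6] T [-48.3 -76.7]
5 [ 0.4513 -0.215   0.1887] 3.0 S [-14.5 -78.2] T [-19.8 -78.8]
```

move_arm(motion=[[[0,0,0.05],[0,0,0],-1],[[0,0,0.05],[0,0,0],-1],[[0,0,0.05],[0,0,0],-1]])

```text
time_s: 13.47
position: [0.4881, -0.2371, 0.186]
tool_rot: [[-0.822, 0.569, -0.001], [0.569, 0.822, -0.003], [-0.001, -0.003, -1.0]]
ft_force: [-0.0, -0.8, 4.0]
grip_width: 0.0133
```

move_arm(motion=[[[0,0,0.06],[0,0,0],-1],[[0,0,0.06],[0,0,0],-1]])

```text
time_s: 13.63
position: [0.4884, -0.2372, 0.1838]
tool_rot: [[-0.822, 0.569, 0.0], [0.569, 0.822, -0.004], [-0.002, -0.003, -1.0]]
ft_force: [0.7, -1.1, 5.2]
grip_width: 0.0124
```

```bash
python3 z.py 11; python3 plan.py .356 -3.75 0 1
```

```text
target [ 0.4875 -0.2368  0.1924] d mm [ 0.9 -0.2 -8.7] rot [-0.18  0.12  0.17] cab knob [ 0.0201 -0.0811  0.    ]
[[0.04, -0.01, -0.43], [-0.002, 0.001, 0.001]]
force [ 0.2 -0.1  4.9] t 13.7333
```

View pics/z11.png

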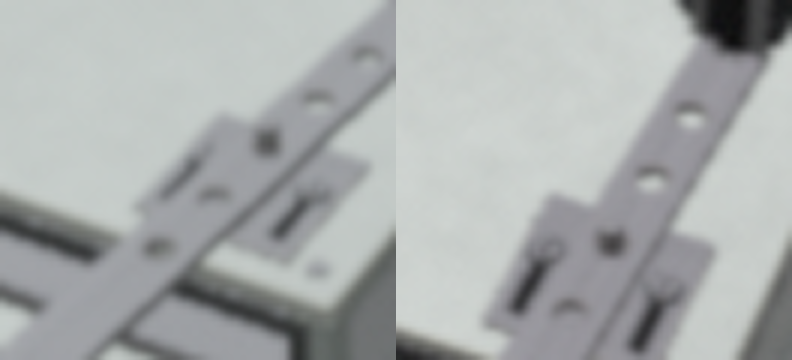

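move_arm(motion=[[[0,0,0],[0,0,0],-0.3],[[0,0,0],[0,0,0],-0.3],[[0,0,0],[0,0,0],0],[[0,0,0],[0,0,0],0],[[0,0,0],[0,0,0],0],[[0,0,0],[0,0,0],0]])

```text
time_s: 14.23
position: [0.4873, -0.236, 0.1814]
tool_rot: [[-0.822, 0.569, -0.004], [0.569, 0.822, 0.0], [0.003, -0.002, -1.0]]
ft_force: [0.0, 0.6, -0.1]
grip_width: 0.0428
```

move_arm(motion=[[[0,0,-0.7],[0,0,0],0],[[0,0,-1],[0,0,0],0],[[0,0,-1],[0,0,0],0],[[0,0,-1],[0,0,0],0],[[0,0,-0.5],[0,0,0],0],[[0,0,0],[0,0,0],0]])

```text
time_s: 14.73
position: [0.487, -0.2355, 0.2672]
tool_rot: [[-0.822, 0.569, -0.008], [0.569, 0.822, 0.003], [0.009, -0.002, -1.0]]
ft_force: [-0.3, 0.4, 0.1]
grip_width: 0.0424
```

```bash
python3 z.py 12; python3 look.py 12
```

```text
[ 0.48616244 -0.23489742  0.26419276]
```

View pics/z12.png

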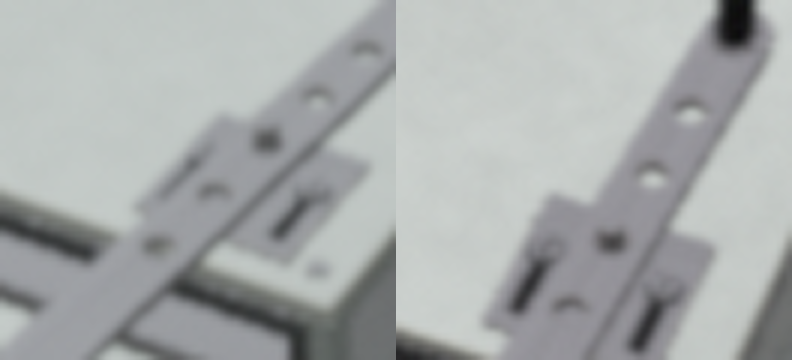

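View pics/v12.png

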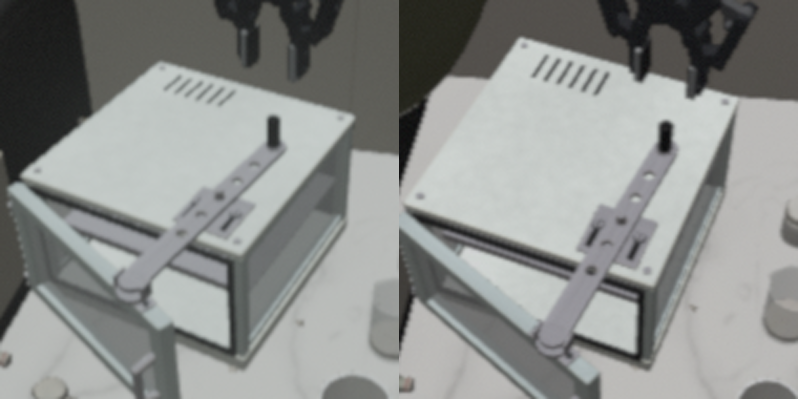

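```bash
python3 - <<'E'
import cv2
o=[]
for c,y,x in(("side",135,300),("top",135,300)):
    a=cv2.imread(f"pics/{c}12.png")[y:y+45,x:x+55]
    o.append(cv2.resize(a,None,fx=7,fy=7,interpolation=cv2.INTER_CUBIC))
cv2.imwrite("pics/k12.png",cv2.hconcat(o))
o=[]
for c in("side","top"):
    a=cv2.imread(f"pics/{c}0.png")
    y,x=(115,270)if c=="side" else(115,255)
    o.append(cv2.resize(a[y:y+45,x:x+55],None,fx=7,fy=7,interpolation=cv2.INTER_CUBIC))
cv2.imwrite("pics/k0.png",cv2.hconcat(o))
from rig import imaging
from h import *
from plan import Rc,C
import numpy as np
for n in("side","top"):
    d=imaging.get_image(n)
    for nm,img in(("start",f"pics/{n}0.png"),("now",f"pics/{n}12.png")):
        g=cv2.imread(img).max(2);m=(g<55).astype('uint8')
        nn,l,st,ce=cv2.connectedComponentsWithStats(m)
        for i in range(1,nn):
            if 20<st[i][4]<200 and 260<ce[i][0]<350 and 110<ce[i][1]<170: print(n,nm,st[i],ce[i].round(1))
    kn=np.r_[C,0]+Rc.apply([.0185,-.0811,0]);
    for z in(.185,.217): print(n,z,np.round(proj(d,[*kn[:2],z]),1))
    print('start',[np.round(proj(d,[.5669,-.1300,z]),1) for z in(.185,.217)])
E
```

```text
side start [288 128   4  12  42] [289.4 133.8]
side now [338 147   4  12  47] [339.5 152.6]
side 0.185 [339.7 158.7]
side 0.217 [339.8 145.8]
start [array([289.8, 139.7]), array([288.7, 127.2])]
top start [276 126   6  14  60] [278.6 132.6]
top now [334 149   5  13  53] [336.4 155.2]
top 0.185 [336.5 159.4]
top 0.217 [337.1 148.3]
start [array([279.2, 137.3]), array([278.1, 126. ])]
```

View pics/k12.png

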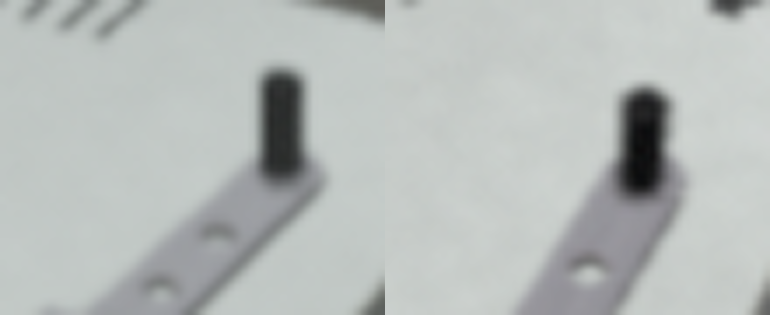

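move_arm(motion=[[[0,0,-1],[0,0,0],0],[[0,0,-1],[0,0,0],0],[[0,0,0],[0,0,0],0],[[0,0,0],[0,0,0],0]])

```text
time_s: 15.37
position: [0.4861, -0.2348, 0.3018]
tool_rot: [[-0.822, 0.57, -0.019], [0.569, 0.822, 0.012], [0.022, -0.001, -1.0]]
ft_force: [0.2, -0.9, -0.5]
grip_width: 0.0429
```

```bash
python3 - <<'E'
from rig import readout,imaging,job
import cv2,numpy as np
for n in("side","top"):
    a=imaging.get_image(n)["img"].astype(int);b=cv2.imread(f"pics/{n}0.png").astype(int)
    c=cv2.imread(f"pics/{n}12.png").astype(int)
    m=slice(180,320),slice(358,440)
    print(n,"bystanders changed px",(abs(a-b)[m].max(2)>25).sum(),"stay changed",(abs(a-c)[145:245,255:350].max(2)>25).sum())
print(readout.observe()["ft_force"].round(1),readout.observe()["position"].round(3))
print(job.close_job())
E
```

```text
side bystanders changed px 0 stay changed 0
top bystanders changed px 0 stay changed 0
[ 0.8 -0.5  0. ] [ 0.486 -0.235  0.302]
the job is handed in; nothing more can be done
None
```

The stay is on the peg by its middle hole, lying level, and the job was handed in at about 15.5 s. I lifted it by the knob, swung it and the door round to the peg, lowered it in small steps, pressed it to about 5 N, then let go and drew back.

**Last checks**
- **Hole and height:** the peg shows through the middle hole in both views. I measured the hole at about x = -76, y = -74 mm in the cabinet frame, which is within limits. The knob's image height matches a level bar to about 1 mm.
- **Forces:** the bar met no noticeable resistance going over the peg. The measured wrist force stayed near 5 N at most.
- **Bystanders and rest:** there was no pixel change round the cup, beaker and jar since the start. The stay showed none after the final retreat.

**Disagreements**
- **Peg position:** the two views put the peg's x about 5 mm apart (-75.5 and -80.6 mm). I steered between them and felt for the rest.
- **Soft stop:** pressing home gave no hard stop. The tool sank about 5 mm past the nominal height as the force rose gradually, and the bar sprang back to level on release. So "fully home" rests on the pictures rather than on a sharp contact force.

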